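# Set out the practice light circuit around the fuse box

## Robot

A 7-joint arm with a two-finger parallel gripper is mounted at the origin on the work surface. World frame = base frame: x ahead of the robot, y to its left, z up, the work surface at z = 0. Lengths are in m, angles in rad, forces in N, time in s.
With the tool pointing down it reaches from about 0.425 to 0.95 m from the base axis. Payload 4.7 kg.
Tool frame: the origin (TCP) lies midway between the tips of the shut fingers; the grasp point (between the pads) lies 19 mm behind it (arm.grasp_offset is the distance from the TCP to the grasp point, in m); z points along the fingers, y is the direction in which the jaws open and shut (so a half turn about z gives the same grasp; the last joint's range is limited). The gripper opens to 85 mm and grips with 20 to 120 N. Pads are 22 mm wide; open, the fingers measure 114 mm over their backs; the gripper's body (76 mm by 85 mm) begins 54 mm behind the grasp point. The pads swing forward as they close: fully open they stand 13 mm farther back than shut.
Start: joints at [1.223, 0.469, -0.049, 1.532, 0.024, 1.141, -0.082], TCP at [0.212, -0.641, 0.231] pointing down, gripper open.
Joint ranges: [-2.59, 2.59], [-0.33, 1.99], [-1.39, 1.29], [0.1, 2.45], [-1.04, 4.18], [0.21, 1.99], [-2.66, 2.66]. Speed limits (rad/s): [2.57, 2.57, 3.14, 3.14, 3.14, 3.14, 3.14].

## Interface

Orientations are given as a 3x3 rotation matrix whose columns are the frame's x, y, z axes.
In Python, from rig import arm, optics, order, nets gives the robot as it stands. The module is installed in compiled form; this text tells all that it offers.
- The arm moves only by the tool arm_command, never from a script. Its arguments are lists of equal length, an entry for each row: "jaw": the closure, from 0 (fully open) to 1 (shut); "offset": the shift along the world's x, y, z in cm, a list of three; "rotation": the turn, a rotation vector about the world's x, y, z in rad, a list of three. A call has 1 to 12 rows; each row shifts and turns the commanded pose from where the row before left it; what a row does not reach is not made up. A row lasts 1/10 s, in which the tool goes at most 50 mm and 8.59 degrees, less where a joint would pass 70% of its speed; a pose out of reach is approached as far as the arm can. A call is refused whole if a number of a shift passes 5 or a number of a turn 0.15, either way. A call with a gripper value outside its range is refused whole. The fingers move at their own pace and stop on an object; "grip_force" is the grip in N (left out, the last holds). Time passes only in rows, so rows that do not move let the fingers close. It gives the time, the measured TCP pose, the force and the opening at its end, in the units of the state.
- arm.get_state(): the state, without advancing time (a new reading comes with each control period).
- optics.read_camera(name): name is "scene" or "top" or "wrist"; returns (picture, depth): 384x512x3 uint8, red, green, blue; 384x512 float32, m along the optical axis (not along the pixel's ray), 0 where there is no reading.
- optics.camera_params(name): a dict with "fx", "fy", "cx", "cy" (pixels), "rvec" (rotation vector, rad) and "tvec" (3), from world to camera coordinates, as OpenCV has them; the wrist camera has in their place "tool_from_camera" (4x4, takes a point from camera to tool coordinates, whose origin is the TCP and whose axes are the flange's). Camera axes: x right, y down, z forward; pixel columns grow to the right and rows downward; lengths in m; the calibration is good to about 2 mm. A picture is of the moment at which its call begins: read the wrist's pose just before it. camera_params takes no time and is no camera call.
- order.job_done(): hands the job in, once; it reports no verdict.
Trained networks look in the newest picture that a camera, given by its name, has taken for a name from the list of things; names that differ only in an ending like _2 or _b are one class to them, and where a whole thing is asked for, a point or a joint stands for the part that bears it (a point fixed in the world has none). Each returns a list of dicts, best first, with "confidence" (0 to 1); they miss things now and then, are a little off and sometimes report something else, mostly with a low value. They report only what shows in the picture. A call takes as long as a camera call. They do not tell look-alikes from the thing itself.
- nets.look_for(name, camera): "location" ([column, row] in pixels, amid what is visible of it).
The state is a dict: "time": time; "joint_positions": joint angles; "dq": joint speeds; "tau": joint torques, N m; "tcp_pos": TCP position; "eef_rot": TCP orientation; "wrist_force": force on the tool from outside, world axes, zero at the start; "torque": the same for the moment, N m; "finger_gap": opening from 0.0 (shut) to 1.0 (fully open).
Only numpy, scipy, OpenCV 4.12 (cv2) and the standard library are available. Lean on these libraries where they do the work, as an engineer would, in place of code of your own. Each camera call takes 0.05 s, during which the arm holds its last target.

## Task

Set out the practice light circuit on the bench, square with the fuse box: seat the lampholder fully down over both studs of the round box, put the blue buzzer centred on top of the fuse box, set the switch (red rocker) on the bench to the left of the fuse box as the robot sees it, level with its middle and with a 30 mm gap, and set the socket straight behind the switch (on the side away from the robot), again with a 30 mm gap. Leave the black blank cover, the tape and the screwdriver where they lie, and let go of everything.

Things in the scene. Friction and masses are not known exactly. Their poses are not given: they have to be found in the camera images.
- lampholder: Lampholder, about 0.14 kg: white oval flange 90 mm long (its x), 47 mm wide in the middle (34 at the ends), 7 mm thick; on its middle a round white boss, 38 mm diameter, to 45 mm total height, dark opening on top. Grip the boss. Two through holes of 10 mm diameter at x = +30 and -30 mm (either way round fits); origin at the centre of its underside, z up
- switch: Light switch: white square block 60 x 60 mm, 30 mm high, with a red rocker (40 mm long, along its x) on top. About 0.09 kg; origin at the centre of its underside, z up
- socket: Power socket: white square block 64 x 64 mm, 34 mm high, with a round grey face of 42 mm diameter and two dark pin holes (on its y axis) on top. About 0.12 kg; origin at the centre of its underside, z up
- buzzer: Buzzer: blue block, 50 mm (its x) by 60 mm (its y), 26 mm high, with five black grille slots on top. About 0.10 kg; origin at the centre of its underside, z up
- fusebox: Fuse box, fixed: light grey block, 80 mm deep (its x) by 90 mm wide (its y), 42 mm high, flat top, blue breaker toggles on a dark strip on its front. The front faces the robot to within 15 degrees: x points to its back, away from the robot, y to its left as the robot sees it; origin at the centre of its underside, z up
- roundbox: Round box, fixed: dark grey disc-shaped box of 90 mm diameter, 25 mm high, with two upright brass studs of 6 mm diameter with rounded tips, standing 15 mm above its top, each in an orange ring of 17 mm diameter, at x = +30 and x = -30 mm of its frame; it may be turned any way; origin at the centre of its underside, z up
- blank: Bystander: black square blank cover 70 x 70 mm, 14 mm high, with two screw heads, loose; origin at the centre of its underside, z up
- tape: Bystander: green roll of tape, 60 mm outside diameter, 40 mm hole, 19 mm high, lying flat, loose; origin at the centre of its underside, z up
- screwdriver: Bystander: screwdriver with orange handle, 190 mm long along its x (handle to -x), lying loose on the bench; origin under its middle
Mind the look-alikes: they are no part of the job. Leave any green look-alike of the switch alone.

How it is judged:
At the end, for the whole second after the job is handed in: Lampholder flat on the round box, over both studs. Buzzer flat on the fuse box, centred within 12 mm. Switch left of it, 30 mm gap, within 14 mm each way. Socket behind the switch, 30 mm gap within 14 mm, in line within 18 mm. These three square within 0.2 rad. All upright, at rest, released (horizontal distance between lampholder and roundbox below 0.0045 m and z of lampholder in the frame of roundbox between 0.022 and 0.028 m and angle between the x axis of lampholder and the x axis of roundbox, either way round below 0.12 rad and x of switch in the frame of fusebox between -0.014 and 0.014 m and y of switch in the frame of fusebox between 0.091 and 0.119 m and z of switch in the frame of fusebox between -0.004 and 0.004 m and (angle between the x axis of switch and the x axis of fusebox, either way round below 0.2 rad or angle between the x axis of switch and the y axis of fusebox, either way round below 0.2 rad) and horizontal distance between socket and switch between 0.078 and 0.106 m and x of socket in the frame of fusebox above 0.06 m and z of socket in the frame of fusebox between -0.004 and 0.004 m and (angle between the x axis of socket and the x axis of fusebox, either way round below 0.2 rad or angle between the x axis of socket and the y axis of fusebox, either way round below 0.2 rad) and (x of socket in the frame of switch between -0.018 and 0.018 m or y of socket in the frame of switch between -0.018 and 0.018 m) and x of buzzer in the frame of fusebox between -0.012 and 0.012 m and y of buzzer in the frame of fusebox between -0.012 and 0.012 m and z of buzzer in the frame of fusebox between 0.038 and 0.046 m and (angle between the x axis of buzzer and the x axis of fusebox, either way round below 0.2 rad or angle between the x axis of buzzer and the y axis of fusebox, either way round below 0.2 rad) and angle between each of lampholder, switch, socket, buzzer's own z axis and vertical below 0.08 rad and linear speed of each of lampholder, switch, socket, buzzer below 0.02 m/s and contact force between each of lampholder, switch, socket, buzzer and the fingers below 0.1 N); the robot touches nothing.
It fails at once if the blank is disturbed (moved more than 15 mm) (distance of blank from where it was at the start of the episode above 0.015 m).
It fails at once if the tape is disturbed (moved more than 15 mm) (distance of tape from where it was at the start of the episode above 0.015 m).
It fails at once if the screwdriver is disturbed (moved more than 15 mm) (distance of screwdriver from where it was at the start of the episode above 0.015 m).
It also fails if it takes over 144 s, if anything falls off the work surface, if the arm or the gripper's body presses on something with over 40 N, if the wrist force passes 120 N, or if a joint passes its speed limit or range.

## Working session

There is one attempt and no reset: what is moved stays moved. The work goes in short steps, Python scripts to look and compute and a tool call to move; the robot and the scene stay as the last step left them, time stands still between calls to the robot, and variables do not carry over. Pictures are saved under pics/ and viewed, and the job is handed in when it is done.

Besides the shell and the picture viewer there is one more tool, called after ">>>" by a JSON object that holds its "op" and its "data", one argument or row to a line. arm_command: Moves the arm, as the interface text tells. Its arguments: {"type":"object","properties":{"jaw":{"type":"array","items":{"type":"number"}},"offset":{"type":"array","items":{"type":"array","items":{"type":"number"}}},"rotation":{"type":"array","items":{"type":"array","items":{"type":"number"}}},"grip_force":{"type":"number"}},"required":["jaw","offset","rotation"]}

```bash
mkdir -p pics; cat > h.py <<'E'
import numpy as np, cv2
from rig import arm, optics, order, nets
def save(name,img): cv2.imwrite('pics/'+name+'.png',cv2.cvtColor(img,cv2.COLOR_RGB2BGR))
def pose(cam):
    p=optics.camera_params(cam)
    K=(p['fx'],p['fy'],p['cx'],p['cy'])
    if 'rvec' in p:
        R=cv2.Rodrigues(np.array(p['rvec'],float))[0]; t=np.array(p['tvec'],float).reshape(3)
        return K,R.T,-R.T@t
    T=np.array(p['tool_from_camera']); s=arm.get_state()
    R=np.array(s['eef_rot']);t=np.array(s['tcp_pos'])
    return K,R@T[:3,:3],R@T[:3,3]+t
def cloud(depth,P):
    K,R,t=P
    v,u=np.mgrid[:depth.shape[0],:depth.shape[1]]
    c=np.stack([(u-K[2])/K[0]*depth,(v-K[3])/K[1]*depth,depth],-1)
    return c@R.T+t
E
python3 - <<'E'
from h import *
s=arm.get_state(); print({k:np.round(v,3) for k,v in s.items()}, arm.grasp_offset)
for c in ['scene','top','wrist']:
    P=pose(c); im,d=optics.read_camera(c); save(c+'0',im); np.savez(c+'0.npz',im=im,d=d,R=P[1],t=P[2],K=P[0]); print(c,P)
names=['lampholder','switch','socket','buzzer','fusebox','roundbox','blank','tape','screwdriver']
d=np.load('top0.npz'); X=cloud(d['d'],(d['K'],d['R'],d['t']))
for n in names:
    for r in nets.look_for(n,'top'):
        u,v=r['location']; print(n,np.round([u,v]),round(r['confidence'],2),np.round(X[int(v),int(u)],3))
E
```

```text
{'time': np.float64(0.0), 'joint_positions': array([ 1.223,  0.469, -0.049,  1.534,  0.024,  1.141, -0.082]), 'dq': array([ 0.   ,  0.001, -0.   , -0.   ,  0.   , -0.   ,  0.   ]), 'tau': array([ 0.0000e+00, -5.1030e+01, -4.7000e-02, -2.3771e+01,  1.1000e-02,
        7.0000e-03,  0.0000e+00]), 'tcp_pos': array([ 0.211, -0.64 ,  0.23 ]), 'eef_rot': array([[ 0.95 ,  0.313, -0.001],
       [ 0.313, -0.95 ,  0.002],
       [-0.   , -0.002, -1.   ]]), 'wrist_force': array([ 0.087, -0.145, -0.47 ]), 'torque': array([ 0.037, -0.018, -0.03 ]), 'finger_gap': np.float64(1.001)} 0.0187
scene ((383.47528747811936, 383.47528747811936, 252.36261045704615, 192.07382235403512), array([[ 0.2505227 ,  0.71283864, -0.65505683],
       [ 0.96793947, -0.19715871,  0.15563301],
       [-0.01820894, -0.67304495, -0.73937739]]), array([ 1.2025799 , -0.22050447,  0.88632615]))
top ((368.62078377035897, 368.62078377035897, 251.95929400095997, 195.9589690301389), array([[ 0.02829222, -0.98861783,  0.14776444],
       [-0.99957481, -0.02902386, -0.00279711],
       [ 0.00705396, -0.14762248, -0.98901863]]), arr
[... 279 characters left out ...]
ay([ 0.27363833, -0.62060354,  0.37267289]))
lampholder [360. 177.] 0.92 [ 0.543 -0.358  0.045]
switch [352. 220.] 0.67 [ 0.413 -0.336  0.03 ]
switch [348. 257.] 0.66 [ 0.306 -0.323  0.031]
switch [389. 228.] 0.62 [ 0.395 -0.446  0.035]
socket [118. 216.] 0.74 [0.405 0.366 0.029]
buzzer [120. 175.] 0.85 [0.534 0.37  0.028]
buzzer [119. 216.] 0.46 [0.405 0.366 0.029]
fusebox [198. 184.] 0.68 [0.51  0.128 0.044]
roundbox [290. 188.] 0.84 [ 0.51  -0.149  0.023]
blank [165. 233.] 0.59 [0.359 0.224 0.018]
blank [290. 186.] 0.47 [ 0.516 -0.152  0.024]
tape [338. 141.] 0.66 [ 0.662 -0.298  0.019]
screwdriver [300. 239.] 0.75 [ 0.352 -0.181  0.026]
screwdriver [290. 186.] 0.33 [ 0.512 -0.151  0.028]
```

View pics/top0.png

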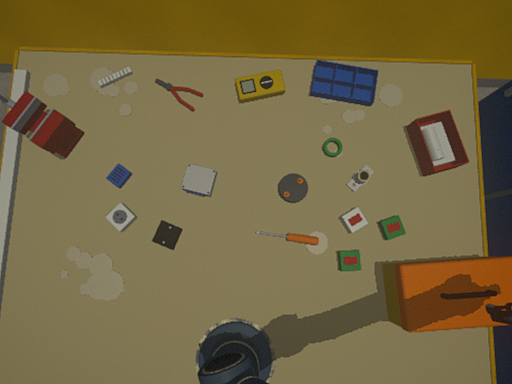

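View pics/scene0.png

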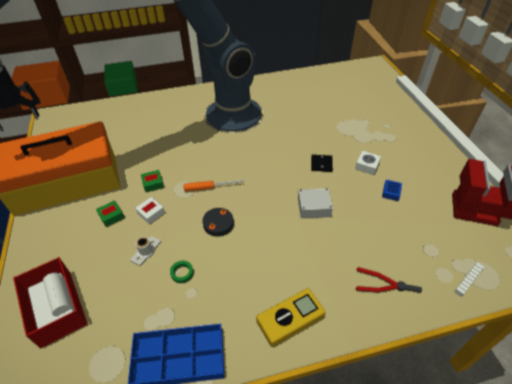

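The three switch-class hits are the white block with a red rocker at (353,220) and two green look-alikes at (392,228) and (349,261). The white one fits the description. I'll enlarge it to confirm and measure the poses from the top depth.

```bash
cat >> h.py <<'E'
def rect(X,im,ctr,r,zlo,zhi,cond=None):
    m=(np.hypot(X[...,0]-ctr[0],X[...,1]-ctr[1])<r)&(X[...,2]>zlo)&(X[...,2]<zhi)
    if cond is not None: m&=cond(im.astype(int))
    p=X[m]; 
    rc=cv2.minAreaRect((p[:,:2]*1000).astype(np.float32))
    return len(p),np.round(rc[0],1),np.round(rc[1],1),round(rc[2],1),np.round(np.median(p[:,2]),4)
E
python3 - <<'E'
from h import *
d=np.load('top0.npz'); X=cloud(d['d'],(d['K'],d['R'],d['t'])); im=d['im']
print('bench z',np.median(X[200:230,200:260,2]))
for n,c,r,a,b in [('fuse',(.51,.128),.085,.035,.055),('round',(.51,-.149),.07,.017,.032),('switch',(.413,-.336),.06,.02,.045),('socket',(.405,.366),.07,.022,.05),('buzzer',(.534,.37),.06,.018,.04),('lampf',(.543,-.358),.065,.004,.015),('lampb',(.543,-.358),.04,.03,.06)]:
    print(n,rect(X,im,c,r,a,b))
a=cv2.resize(im[190:280,320:420],None,fx=6,fy=6,interpolation=cv2.INTER_CUBIC)
save('crop_sw',a)
E
```

```text
bench z 0.0006438255171128393
fuse (783, array([524.8, 129.7]), array([91.1, 80.2]), 77.5, np.float64(0.0422))
round (659, array([ 510.6, -159.5]), array([87.5, 87.8]), 64.9, np.float64(0.0254))
switch (406, array([ 416.2, -345.5]), array([59.9, 59.8]), 32.2, np.float64(0.0308))
socket (488, array([404.5, 359.7]), array([65.6, 64. ]), 48.5, np.float64(0.0344))
buzzer (324, array([532.9, 379.4]), array([50.7, 59.9]), 54.3, np.float64(0.0262))
lampf (215, array([ 542.9, -359.2]), array([125.5, 114.1]), 43.8, np.float64(0.007))
lampb (135, array([ 549.5, -369.4]), array([35.5, 35.9]), 47.0, np.float64(0.0457))
```

View pics/crop_sw.png

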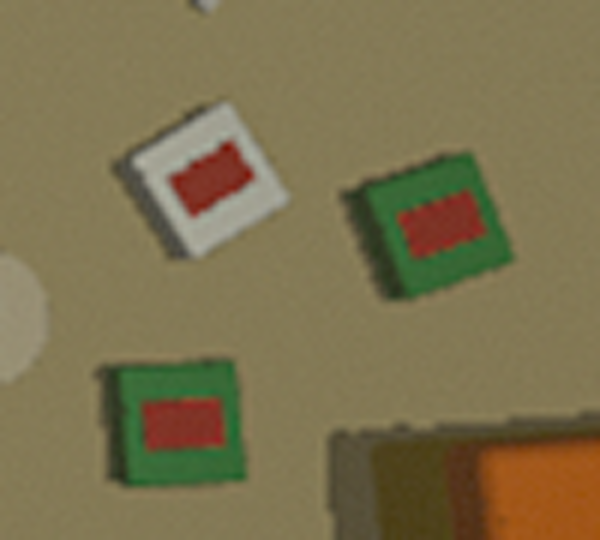

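The crop confirms it: the white block with the red rocker is the switch, and both green ones stay put. Now I need the axes.

```bash
cat >> h.py <<'E'
def long_edge(X,im,ctr,r,zlo,zhi,cond=None):
    m=(np.hypot(X[...,0]-ctr[0],X[...,1]-ctr[1])<r)&(X[...,2]>zlo)&(X[...,2]<zhi)
    if cond is not None: m&=cond(im.astype(int))
    p=X[m]; rc=cv2.minAreaRect((p[:,:2]*1000).astype(np.float32)); b=cv2.boxPoints(rc)
    e=[b[1]-b[0],b[2]-b[1]]; e.sort(key=np.linalg.norm); e=e[1]
    return len(p),np.round(rc[0],1),np.round(sorted(rc[1]),1),'long axis deg %.1f'%(np.degrees(np.arctan2(e[1],e[0]))%180),'mean',np.round(p.mean(0)*1000,1)
def tool():
    s=arm.get_state(); R=np.array(s['eef_rot']); return s['tcp_pos'],np.degrees(np.arctan2(R[1,1],R[0,1])),s
E
python3 - <<'E'
from h import *
d=np.load('top0.npz'); X=cloud(d['d'],(d['K'],d['R'],d['t'])); im=d['im']
orange=lambda i:(i[...,0]>i[...,2]*1.8+20)
print('fuse',long_edge(X,im,(.525,.13),.075,.035,.055))
print('switch',long_edge(X,im,(.416,-.345),.05,.02,.045))
print('red',long_edge(X,im,(.416,-.345),.03,.02,.045,lambda i:(i[...,0]>i[...,1]*1.8)))
print('buzzer',long_edge(X,im,(.533,.379),.05,.018,.04))
print('lampf',long_edge(X,im,(.55,-.369),.055,.0045,.012))
print('lampb',long_edge(X,im,(.55,-.369),.04,.038,.06))
m=(np.hypot(X[...,0]-.5106,X[...,1]+.1595)<.05)&orange(im.astype(int))
p=X[m][:,:2]*1000; _,l,c=cv2.kmeans(p.astype(np.float32),2,None,(3,50,.1),5,0)
print('studs',c,c.mean(0),np.linalg.norm(c[0]-c[1]),np.degrees(np.arctan2(*(c[1]-c[0])[::-1]))%180,len(p))
E
```

```text
fuse (783, array([524.8, 129.7]), array([80.2, 91.1]), 'long axis deg 77.5', 'mean', array([524.5, 129.1,  42.4]))
switch (406, array([ 416.2, -345.5]), array([59.8, 59.9]), 'long axis deg 32.2', 'mean', array([ 415.8, -344.5,   30.6]))
red (86, array([ 415.3, -347.7]), array([21.4, 36.7]), 'long axis deg 122.0', 'mean', array([ 415.2, -347.6,   32.1]))
buzzer (324, array([532.9, 379.4]), array([50.7, 59.9]), 'long axis deg 144.3', 'mean', array([532.2, 378.1,  26.1]))
lampf (169, array([ 544.3, -380.3]), array([77.6, 94.7]), 'long axis deg 153.5', 'mean', array([ 545.1, -367.1,    7.8]))
lampb (124, array([ 549.4, -370.1]), array([34.2, 35.5]), 'long axis deg 134.8', 'mean', array([ 549. , -369.5,   45.7]))
studs [[ 487.28082 -139.95111]
 [ 531.31824 -181.30981]] [ 509.29953 -160.63046] 60.413876 136.79668 48
```

Now to hover over the lampholder with the jaws across the flange.

>>> {"op": "arm_command", "data": {
  "jaw": [0,0,0,0,0,0,0,0,0,0,0],
  "offset": [
    [3.7,3.0,0],
    [3.7,3.0,0],
    [3.7,3.0,0],
    [3.7,3.0,0],
    [3.7,3.0,0],
    [3.7,3.0,0],
    [3.7,3.0,0],
    [3.7,3.0,0],
    [3.7,3.0,0],
    [0.5,0.1,0],
    [0,0,0]
  ],
  "rotation": [
    [0,0,-0.122],
    [0,0,-0.122],
    [0,0,-0.122],
    [0,0,-0.122],
    [0,0,-0.122],
    [0,0,-0.122],
    [0,0,-0.122],
    [0,0,-0.122],
    [0,0,-0.122],
    [0,0,0],
    [0,0,0]
  ]
}}

```text
time: 1.7
tcp_pos: [0.5514, -0.3681, 0.2311]
eef_rot: [[0.715, -0.699, 0.0], [-0.699, -0.715, 0.0], [-0.0, -0.0, -1.0]]
wrist_force: [0.2, -0.7, 0.4]
finger_gap: 0.999
```

```bash
cat > w.py <<'E'
from h import *
import sys
def shot(n):
    p,y,s=tool(); print('t',round(float(s['time']),2),'tcp',np.round(p,4),'jawdeg',round(y,1),'gap',round(float(s['finger_gap']),3),'F',np.round(s['wrist_force'],1),'j7',np.round(s['joint_positions'],2), 'z',np.round(np.array(s['eef_rot'])[:,2],3))
    P=pose('wrist'); im,d=optics.read_camera('wrist'); save(n,im); X=cloud(d,P); np.savez(n+'.npz',im=im,d=d,X=X); return im,d,X
if __name__=='__main__': shot(sys.argv[1])
E
python3 w.py w1
```

```text
t 1.7 tcp [ 0.5514 -0.3681  0.2311] jawdeg -134.4 gap 0.999 F [ 0.2 -0.7  0.4] j7 [ 0.49  0.45  0.06  1.57 -0.03  1.13 -1.8 ] z [ 0.  0. -1.]
```

View pics/w1.png

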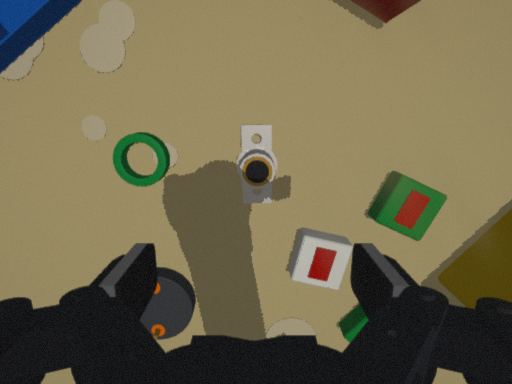

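The wrist view shows the lampholder at (257,165) with its flange nearly along tool x. The switch is at (322,262) and the round box at (165,300).

```bash
python3 - <<'E'
from h import *
f=np.load('w1.npz'); X=f['X']; im=f['im'].astype(int)
m=(np.hypot(X[...,0]-.55,X[...,1]+.369)<.055)&(X[...,2]>.0045)&(X[...,2]<.0095)
# restrict to connected comp around
m[:, :225]=0; m[:,290:]=0
p=X[m][:,:2]*1000; print(len(p),p.mean(0))
rc=cv2.minAreaRect(p.astype(np.float32)); print(rc,np.round(cv2.boxPoints(rc),1).tolist())
m=(np.hypot(X[...,0]-.55,X[...,1]+.369)<.03)&(X[...,2]>.043)&(X[...,2]<.05)
(c,r)=cv2.minEnclosingCircle((X[m][:,:2]*1000).astype(np.float32)); print('boss',c,r,np.median(X[m][:,2]))
print('bench',np.median(X[100:140,300:340,2]))
# holes: flange hole pixel (257,139)
for cen in [(.55,-.369)]:
    sub=im[125:205,235:280].sum(-1); 
a=cv2.resize(f['im'][115:215,210:310],None,fx=6,fy=6,interpolation=cv2.INTER_CUBIC); save('c1',a)
E
```

```text
1310 [ 555.09910905 -376.58857125]
((550.8811645507812, -371.913330078125), (45.851600646972656, 89.25534057617188), 45.766334533691406) [[502.8999938964844, -357.20001220703125], [566.9000244140625, -419.5], [598.7999877929688, -386.6000061035156], [534.9000244140625, -324.3999938964844]]
boss (550.5852661132812, -372.47149658203125) 18.8471736907959 0.04544931680830161
bench -0.0003080052518435461
```

View pics/c1.png

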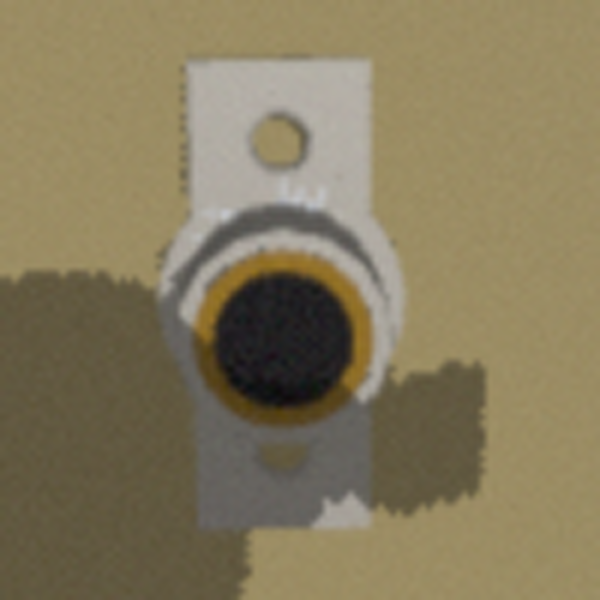

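>>> {"op": "arm_command", "data": {
  "jaw": [0,0,0,0,0,0,0,1,1,1,1,1],
  "offset": [
    [0,-0.35,-4],
    [0,0,-4.5],
    [0,0,-4.5],
    [0,0,-4.5],
    [0,0,-3],
    [0,0,-1.2],
    [0,0,0],
    [0,0,0],
    [0,0,0],
    [0,0,0],
    [0,0,0],
    [0,0,0]
  ],
  "rotation": [
    [0,0,0],
    [0,0,0],
    [0,0,0],
    [0,0,0],
    [0,0,0],
    [0,0,0],
    [0,0,0],
    [0,0,0],
    [0,0,0],
    [0,0,0],
    [0,0,0],
    [0,0,0]
  ],
  "grip_force": 40
}}

```text
time: 2.95
tcp_pos: [0.5508, -0.374, 0.0163]
eef_rot: [[0.712, -0.703, 0.003], [-0.703, -0.712, -0.002], [0.003, -0.001, -1.0]]
wrist_force: [-0.9, 0.8, 6.0]
finger_gap: 0.43
```

```bash
python3 w.py w2
```

```text
t 2.95 tcp [ 0.5508 -0.374   0.0163] jawdeg -134.6 gap 0.43 F [-0.9  0.8  6. ] j7 [ 0.5   0.68  0.04  1.72 -0.04  0.73 -1.78] z [ 0.003 -0.002 -1.   ]
```

View pics/w2.png

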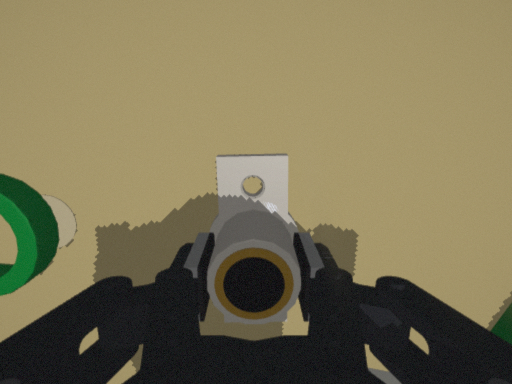

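>>> {"op": "arm_command", "data": {
  "jaw": [1,1,1,1,1,1,1,1,1,1,1,1],
  "offset": [
    [0,0,3],
    [0,0,4.5],
    [0,0,4.5],
    [0,0,4.5],
    [-1.5,3.9,0],
    [-1.5,3.9,0],
    [-1.5,3.9,0],
    [-1.5,3.9,0],
    [-1.5,3.9,0],
    [-1.5,3.9,0],
    [-1,3.6,0],
    [0,0,0]
  ],
  "rotation": [
    [0,0,0],
    [0,0,0],
    [0,0,0],
    [0,0,0],
    [0,0,0],
    [0,0,0],
    [0,0,0],
    [0,0,0],
    [0,0,0],
    [0,0,0],
    [0,0,0],
    [0,0,0]
  ]
}}

```text
time: 4.2
tcp_pos: [0.4477, -0.0983, 0.1792]
eef_rot: [[0.717, -0.697, -0.002], [-0.697, -0.717, 0.002], [-0.003, -0.0, -1.0]]
wrist_force: [-0.0, -0.5, -1.7]
finger_gap: 0.435
```

```bash
python3 w.py w3
```

```text
t 4.2 tcp [ 0.4477 -0.0983  0.1792] jawdeg -134.2 gap 0.435 F [-0.  -0.5 -1.7] j7 [ 0.17  0.18 -0.05  2.08  0.01  0.88 -2.23] z [-0.002  0.002 -1.   ]
```

View pics/w3.png

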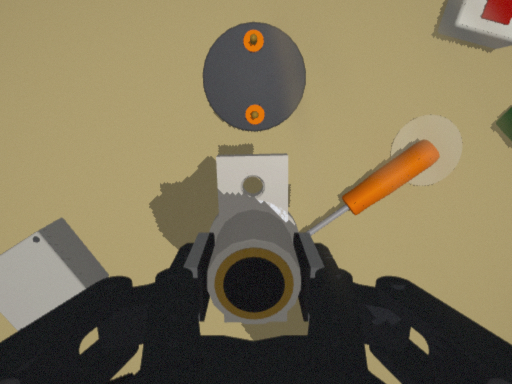

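The round box studs are at (254,41) and (255,114), and the flange's front hole is at (253,186). I'll measure both in this one view.

```bash
cat > rel.py <<'E'
from h import *
import sys
f=np.load(sys.argv[1]+'.npz'); X=f['X']; im=f['im'].astype(int); d=f['d']
p,y,s=tool(); R=np.array(s['eef_rot'])
K,Rc,tc=pose('wrist')
def plane(u,v,z):
    r=Rc@np.array([(u-K[2])/K[0],(v-K[3])/K[1],1]); return tc+r*(z-tc[2])/r[2]
m=(im[...,0]>im[...,2]*2+40)&(im[...,0]>120); m[135:]=0
n,l,st,c=cv2.connectedComponentsWithStats(m.astype(np.uint8))
C=[]
for i in range(1,n):
    if st[i,4]>100:
        # ring centre = ellipse fit of the outer contour
        cn=max(cv2.findContours((l==i).astype(np.uint8),0,1)[0],key=len); e=cv2.fitEllipse(cn)
        q=plane(*e[0],.0255); C.append(q); print('ring',st[i,4],np.round(e[0],1),np.round(q*1000,1))
C=np.array(C)
print('sep',np.linalg.norm(C[0]-C[1]),'mid',C.mean(0)[:2]*1000)
# roundbox disc
m=(np.abs(X[...,2]-.025)<.004); m[140:]=0
cn=max(cv2.findContours(m.astype(np.uint8),0,1)[0],key=len); e=cv2.fitEllipse(cn); print('disc',np.round(plane(*e[0],.025)*1000,1))
dv=C[0]-C[1]; ang=np.degrees(np.arctan2(dv[1],dv[0]))%180; print('stud axis',ang)
# lampholder flange in tool frame
L=(X-p)@R
m=(np.abs(L[...,1])<.027)&(L[...,0]>.015)&(L[...,0]<.07)&(np.arange(384)[:,None]<215)&(L[...,2]>-.02)&(L[...,2]<.03)
q=L[m]; 
med=np.median(q[:,2]); print('flange top z in tool mm',med*1000,'n',len(q))
q=q[np.abs(q[:,2]-med)<.003]
rc=cv2.minAreaRect((q[:,:2]*1000).astype(np.float32)); print(np.round(cv2.boxPoints(rc),1).tolist())
A=np.c_[q[:,:2],np.ones(len(q))]; print('flange slope',np.linalg.lstsq(A,q[:,2],rcond=None)[0])
# hole
g=im.sum(-1)
E
python3 rel.py w3; python3 - <<'E'
from h import *
im=cv2.imread('pics/w3.png'); cv2.imwrite('pics/c3.png',cv2.resize(im[145:240,205:305],None,fx=6,fy=6,interpolation=cv2.INTER_CUBIC))
E
```

```text
ring 508 [499.9   9.9] [ 409.7 -345.6   25.5]
ring 332 [253.1  40.5] [ 534.7 -184.7   25.5]
ring 299 [254.5 114. ] [ 490.9 -143.8   25.5]
sep 0.2037537599987503 mid [ 478.44390902 -224.68864039]
disc [ 409.9 -336.2   25. ]
stud axis 52.18391351480777
flange top z in tool mm 10.08682923908006 n 3652
[[14.300000190734863, -18.5], [41.0, -19.100000381469727], [41.70000076293945, 14.899999618530273], [15.0, 15.5]]
flange slope [0.00703301 0.00055858 0.00987302]
```

View pics/c3.png

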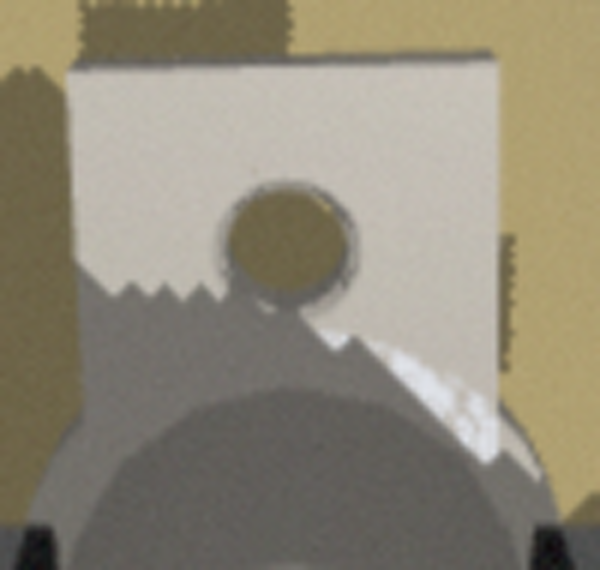

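```bash
python3 - <<'E'
from h import *
f=np.load('w3.npz'); X=f['X']
p,y,s=tool(); R=np.array(s['eef_rot']); K,Rc,tc=pose('wrist')
zt=p[2]-.0101
r=Rc@np.array([(253.0-K[2])/K[0],(185.6-K[3])/K[1],1]); q=tc+r*(zt-tc[2])/r[2]
print('hole tool',(q-p)@R*1000)
print('disc z',np.median(X[70:90,230:280,2]),'bench z',np.median(X[60:120,330:400,2]))
for nm,h in [('hole->origin',((q-p)@R)-[.030,0,0])]:
    w=p+R@h; print(w*1000,'need shift mm',np.array([512.8,-164.25])-w[:2]*1000)
# disc centre by top-face rect
m=(np.abs(X[...,2]-.0255)<.004)&(np.hypot(X[...,0]-.5128,X[...,1]+.1642)<.06)
print(cv2.minEnclosingCircle((X[m][:,:2]*1000).astype(np.float32)))
E
```

```text
hole tool [ 2.92313738e+01 -1.84632083e-02  1.00900459e+01]
disc z 0.024634166179249073 bench z -0.0003298240835813704
[ 448.22226898 -100.50145334  169.40150637] need shift mm [ 64.57773102 -63.74854666]
((511.7056884765625, -161.17189025878906), 44.89925765991211)
```

```bash
python3 - <<'E'
from h import *
p,y,s=tool();print(s['time'],p,y,s['dq'].round(3))
p2=pose('wrist');print(p2[2])
E
```

```text
4.25 [ 0.44876127 -0.10105455  0.17949129] -134.3414981050816 [ 0.033  0.023  0.053 -0.039  0.016 -0.008  0.009]
[ 0.49561396 -0.14712568  0.3217887 ]
```

The arm was still settling in that picture, so moves need settle rows at the end. I'll descend behind the round box and measure from close up at nearly equal depth.

>>> {"op": "arm_command", "data": {
  "jaw": [1,1,1,1,1,1],
  "offset": [
    [0.3,-0.3,-4],
    [0,0,-4],
    [0,0,-2],
    [0,0,0],
    [0,0,0],
    [0,0,0]
  ],
  "rotation": [
    [0,0,0],
    [0,0,0],
    [0,0,0],
    [0,0,0],
    [0,0,0],
    [0,0,0]
  ]
}}

```text
time: 4.85
tcp_pos: [0.454, -0.1072, 0.0807]
eef_rot: [[0.711, -0.703, 0.003], [-0.703, -0.711, -0.001], [0.003, -0.002, -1.0]]
wrist_force: [1.1, 0.3, -0.9]
finger_gap: 0.434
```

```bash
python3 w.py w4;python3 -c "
from h import *
p,y,s=tool();print(s['time'],p,y,s['dq'].round(3))"
```

```text
t 4.85 tcp [ 0.454  -0.1072  0.0807] jawdeg -134.7 gap 0.434 F [ 1.1  0.3 -0.9] j7 [ 0.18  0.34 -0.04  2.16  0.02  0.64 -2.23] z [ 0.003 -0.001 -1.   ]
4.9 [ 0.45394833 -0.10705502  0.08076486] -134.6751221859837 [-0.001 -0.005 -0.003  0.006  0.001 -0.002 -0.001]
```

View pics/w4.png

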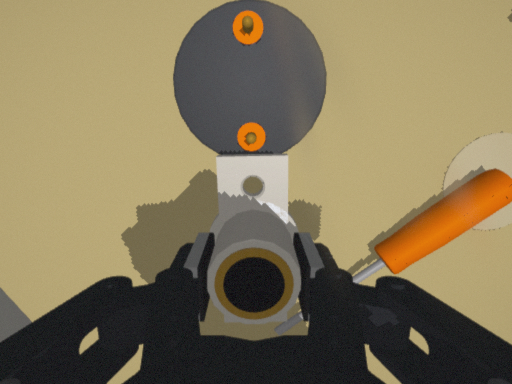

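```bash
cat > rel2.py <<'E'
from h import *
import sys
f=np.load(sys.argv[1]+'.npz'); X=f['X']; im=f['im'].astype(int)
p,y,s=tool(); R=np.array(s['eef_rot']); K,Rc,tc=pose('wrist')
def plane(u,v,z):
    r=Rc@np.array([(u-K[2])/K[0],(v-K[3])/K[1],1]); return tc+r*(z-tc[2])/r[2]
m=(im[...,0]>im[...,2]*2+40)&(im[...,0]>120); m[160:]=0; m[:,330:]=0
n,l,st,c=cv2.connectedComponentsWithStats(m.astype(np.uint8)); C=[]
for i in range(1,n):
    if st[i,4]>100:
        cn=max(cv2.findContours((l==i).astype(np.uint8),0,1)[0],key=len); e=cv2.fitEllipse(cn)
        q=plane(*e[0],.0255); C.append(q); print('ring',st[i,4],np.round(e[0],1),np.round(q*1000,1))
C=np.array(C); mid=C.mean(0); dv=C[0]-C[1]
print('sep',np.linalg.norm(dv),'axis',np.degrees(np.arctan2(dv[1],dv[0]))%180,'mid',mid*1000)
L=(X-p)@R
m=(np.abs(L[...,1])<.03)&(L[...,0]>.015)&(L[...,0]<.07)&(np.arange(384)[:,None]<215)&(L[...,2]>-.02)&(L[...,2]<.02)
q=L[m]; med=np.median(q[:,2]); q=q[np.abs(q[:,2]-med)<.003]
rc=cv2.minAreaRect((q[:,:2]*1000).astype(np.float32)); print('flange z',med,np.round(cv2.boxPoints(rc),1).tolist())
u=L[m][:,0]; 
h=plane(253.0,185.6,p[2]-med); t=(h-p)@R; print('hole tool mm',t*1000)
o=p+R@(t-[.03,0,0]); print('shift mm by hole',(mid-o)[:2]*1000)
b=cv2.boxPoints(rc); b=b[b[:,0].argsort()]; e=b[2:].mean(0); o2=p+R@np.array([e[0]/1000-.045,e[1]/1000,med]); print('shift by flange end',(mid-o2)[:2]*1000)
m=(np.abs(X[...,2]-.0255)<.004)&(np.hypot(X[...,0]-mid[0],X[...,1]-mid[1])<.06)
c,r=cv2.minEnclosingCircle((X[m][:,:2]*1000).astype(np.float32));print('disc',c,r,'z',np.median(X[m][:,2]))
E
python3 rel2.py w4
```

```text
ring 743 [247.5  27.1] [ 533.7 -181.3   25.5]
ring 636 [250.9 136.5] [ 489.8 -140.4   25.5]
sep 0.059960115150277805 axis 137.07334231159686 mid [ 511.71584339 -160.83767431   25.5       ]
flange z 0.00979700511724774 [[14.300000190734863, -17.100000381469727], [43.79999923706055, -17.700000762939453], [44.5, 16.299999237060547], [15.100000381469727, 17.0]]
hole tool mm [ 2.92819332e+01 -1.93869784e-02  9.87950911e+00]
shift mm by hole [ 58.23286053 -54.29374901]
shift by flange end [ 57.88825089 -54.88724623]
disc (511.8661193847656, -161.11834716796875) 44.9470329284668 z 0.024711068747357956
```

>>> {"op": "arm_command", "data": {
  "jaw": [1,1,1,1,1,1],
  "offset": [
    [2.5,-2.3,0],
    [2.5,-2.3,0],
    [0.8,-0.86,0],
    [0,0,-0.8],
    [0,0,0],
    [0,0,0]
  ],
  "rotation": [
    [0,0,0.015],
    [0,0,0],
    [0,0,0],
    [0,0,0],
    [0,0,0],
    [0,0,0]
  ]
}}

```text
time: 5.5
tcp_pos: [0.5092, -0.1598, 0.0709]
eef_rot: [[0.723, -0.691, -0.002], [-0.691, -0.723, 0.001], [-0.002, 0.001, -1.0]]
wrist_force: [-1.1, 0.1, -2.2]
finger_gap: 0.433
```

```bash
python3 w.py w5
```

```text
t 5.5 tcp [ 0.5092 -0.1598  0.0709] jawdeg -133.7 gap 0.433 F [-1.1  0.1 -2.2] j7 [ 0.25  0.44 -0.03  2.01  0.02  0.69 -2.13] z [-0.002  0.001 -1.   ]
```

View pics/w5.png

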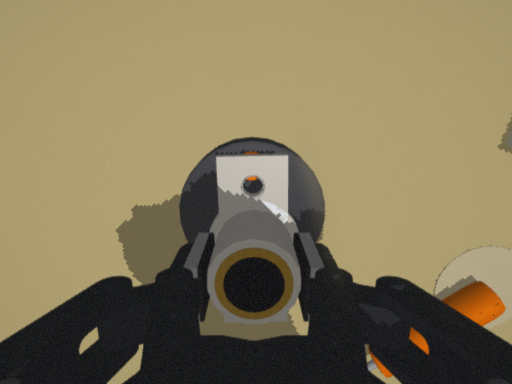

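>>> {"op": "arm_command", "data": {
  "jaw": [1,1,1],
  "offset": [
    [0.25,-0.18,0],
    [0,0,0],
    [0,0,0]
  ],
  "rotation": [
    [0,0,0],
    [0,0,0],
    [0,0,0]
  ]
}}

```text
time: 5.85
tcp_pos: [0.5132, -0.1628, 0.0715]
eef_rot: [[0.722, -0.692, 0.0], [-0.692, -0.722, -0.0], [0.0, -0.0, -1.0]]
wrist_force: [0.0, -0.0, -1.8]
finger_gap: 0.433
```

```bash
python3 w.py w6; python3 - <<'E'
from h import *
p,y,s=tool();print(p,y)
im=cv2.imread('pics/w6.png'); cv2.imwrite('pics/c6.png',cv2.resize(im[120:240,170:340],None,fx=4.5,fy=4.5,interpolation=cv2.INTER_CUBIC))
E
```

```text
t 5.85 tcp [ 0.5132 -0.1628  0.0715] jawdeg -133.8 gap 0.433 F [ 0.  -0.  -1.8] j7 [ 0.25  0.45 -0.03  2.    0.02  0.69 -2.13] z [ 0. -0. -1.]
[ 0.51311973 -0.16277886  0.07145718] -133.77843771278881
```

View pics/c6.png

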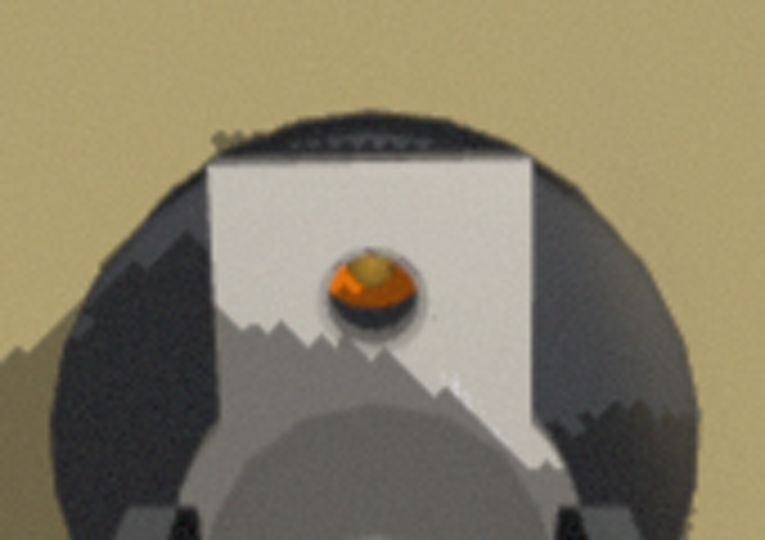

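>>> {"op": "arm_command", "data": {
  "jaw": [1,1,1,1,1,1],
  "offset": [
    [-0.12,0.11,-0.4],
    [0,0,-0.7],
    [0,0,-0.6],
    [0,0,-0.5],
    [0,0,0],
    [0,0,0]
  ],
  "rotation": [
    [0,0,0],
    [0,0,0],
    [0,0,0],
    [0,0,0],
    [0,0,0],
    [0,0,0]
  ]
}}

```text
time: 6.5
tcp_pos: [0.5118, -0.1618, 0.0491]
eef_rot: [[0.722, -0.692, -0.0], [-0.692, -0.722, 0.0], [-0.0, 0.0, -1.0]]
wrist_force: [-0.1, -0.3, -1.0]
finger_gap: 0.43
```

```bash
python3 w.py w7; python3 - <<'E'
from h import *
p,y,s=tool();print(p,y)
im=cv2.imread('pics/w7.png'); cv2.imwrite('pics/c7.png',cv2.resize(im[120:240,170:340],None,fx=4.5,fy=4.5,interpolation=cv2.INTER_CUBIC))
E
```

```text
t 6.5 tcp [ 0.5118 -0.1618  0.0491] jawdeg -133.8 gap 0.43 F [-0.1 -0.3 -1. ] j7 [ 0.25  0.48 -0.03  2.02  0.02  0.64 -2.13] z [-0.  0. -1.]
[ 0.51203336 -0.16183369  0.04931907] -133.78555584950703
```

View pics/c7.png

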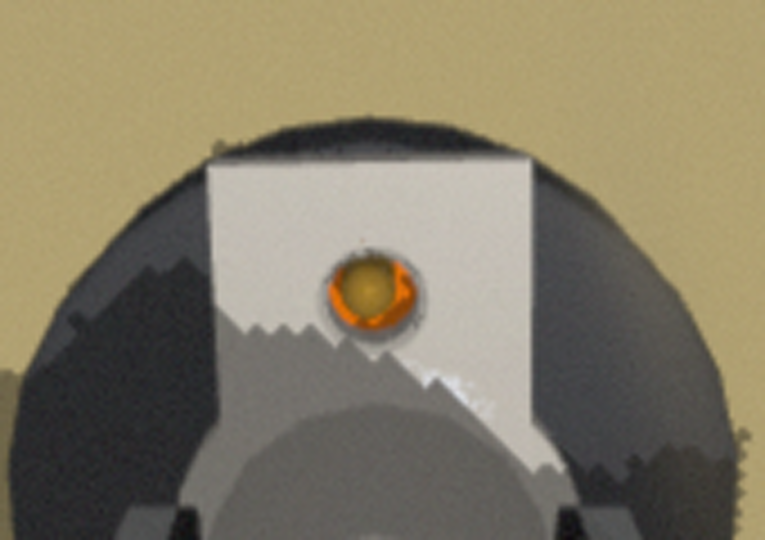

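>>> {"op": "arm_command", "data": {
  "jaw": [1,1,1,1,1],
  "offset": [
    [0,0,-0.3],
    [0,0,-0.3],
    [0,0,-0.15],
    [0,0,0],
    [0,0,0]
  ],
  "rotation": [
    [0,0,0],
    [0,0,0],
    [0,0,0],
    [0,0,0],
    [0,0,0]
  ]
}}

```text
time: 7.05
tcp_pos: [0.5119, -0.1618, 0.0418]
eef_rot: [[0.722, -0.692, -0.0], [-0.692, -0.722, -0.0], [0.0, 0.0, -1.0]]
wrist_force: [-0.7, 0.9, -1.5]
finger_gap: 0.432
```

>>> {"op": "arm_command", "data": {
  "jaw": [1,1,1,1],
  "offset": [
    [0,0,-0.1],
    [0,0,-0.1],
    [0,0,0],
    [0,0,0]
  ],
  "rotation": [
    [0,0,0],
    [0,0,0],
    [0,0,0],
    [0,0,0]
  ]
}}

```text
time: 7.45
tcp_pos: [0.512, -0.1618, 0.0413]
eef_rot: [[0.722, -0.692, 0.0], [-0.692, -0.722, -0.0], [0.0, -0.0, -1.0]]
wrist_force: [-3.8, 0.8, 10.5]
finger_gap: 0.431
```

Contact at 10 N, 0.5 mm lower, so it's seated. I'll release, rise and check.

>>> {"op": "arm_command", "data": {
  "jaw": [1,0,0,0,0,0,0,0,0,0,0,0],
  "offset": [
    [0,0,0.1],
    [0,0,0],
    [0,0,0],
    [0,0,0],
    [0,0,2],
    [0,0,4],
    [-1,1,4],
    [-2,2,4],
    [-2,2,2],
    [0,0,0],
    [0,0,0],
    [0,0,0]
  ],
  "rotation": [
    [0,0,0],
    [0,0,0],
    [0,0,0],
    [0,0,0],
    [0,0,0],
    [0,0,0],
    [0,0,0],
    [0,0,0],
    [0,0,0],
    [0,0,0],
    [0,0,0],
    [0,0,0]
  ]
}}

```text
time: 8.65
tcp_pos: [0.4619, -0.1124, 0.2]
eef_rot: [[0.721, -0.693, -0.001], [-0.693, -0.721, -0.0], [-0.001, 0.001, -1.0]]
wrist_force: [-0.7, -0.0, -0.1]
finger_gap: 0.999
```

```bash
python3 w.py w8; python3 - <<'E'
from h import *
f=np.load('w8.npz');X=f['X']
m=(np.hypot(X[...,0]-.512,X[...,1]+.161)<.055)
for a,b in [(.02,.0275),(.029,.036),(.06,.08)]:
    q=X[m&(X[...,2]>a)&(X[...,2]<b)]; rc=cv2.minAreaRect((q[:,:2]*1000).astype(np.float32)); print(a,len(q),np.median(q[:,2]),rc, cv2.minEnclosingCircle((q[:,:2]*1000).astype(np.float32)))
q=X[m&(X[...,2]>.029)&(X[...,2]<.036)]; A=np.c_[q[:,:2],np.ones(len(q))]; print('slope',np.linalg.lstsq(A,q[:,2],rcond=None)[0])
E
```

```text
t 8.65 tcp [ 0.4619 -0.1124  0.2   ] jawdeg -133.8 gap 0.999 F [-0.7 -0.  -0.1] j7 [ 0.2   0.18 -0.05  2.03  0.01  0.94 -2.2 ] z [-0.001 -0.    -1.   ]
0.02 3501 0.02466286979053739 ((512.20263671875, -161.0906982421875), (88.41011810302734, 81.06488800048828), 47.39340591430664) ((511.72991943359375, -161.10879516601562), 44.89448547363281)
0.029 2160 0.03166844420362663 ((511.280029296875, -161.0142822265625), (46.23508071899414, 89.9052505493164), 47.961463928222656) ((511.20184326171875, -161.3644256591797), 47.905399322509766)
0.06 1727 0.07040560727911 ((511.0373229980469, -161.27235412597656), (36.85921096801758, 37.017982482910156), 64.59645080566406) ((511.1019592285156, -161.15335083007812), 18.835330963134766)
slope [-0.00109585  0.0002937   0.03229471]
```

View pics/w8.png

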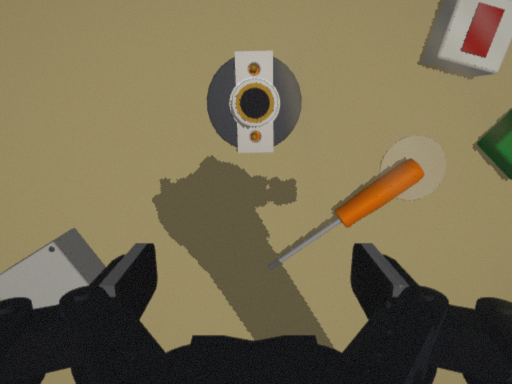

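The lampholder is seated: flange top at 31.7 mm, 0.5 mm off centre, axis about 1° off, with a stud showing in both holes. Next is the switch.

>>> {"op": "arm_command", "data": {
  "jaw": [0,0,0,0,0,0,0,0,0,0,0,0],
  "offset": [
    [-0.38,-1.94,0],
    [-0.38,-1.94,0],
    [-0.38,-1.94,0],
    [-0.38,-1.94,0],
    [-0.38,-1.94,0],
    [-0.38,-1.94,0],
    [-0.38,-1.94,0],
    [-0.38,-1.94,0],
    [-0.38,-1.94,0],
    [-0.38,-1.94,0],
    [-0.38,-1.94,0],
    [-0.38,-1.94,0]
  ],
  "rotation": [
    [0,0,0.148],
    [0,0,0.148],
    [0,0,0.148],
    [0,0,0.148],
    [0,0,0.148],
    [0,0,0.148],
    [0,0,0.148],
    [0,0,0.148],
    [0,0,0.148],
    [0,0,0.148],
    [0,0,0.148],
    [0,0,0.148]
  ]
}}

```text
time: 9.9
tcp_pos: [0.4157, -0.346, 0.1992]
eef_rot: [[0.526, 0.85, -0.002], [0.85, -0.526, 0.002], [0.0, -0.002, -1.0]]
wrist_force: [0.9, -0.2, 0.1]
finger_gap: 1.0
```

>>> {"op": "arm_command", "data": {
  "jaw": [0,0,0,0,0,0,0,0,0,0,0],
  "offset": [
    [0,0,0],
    [0,0,0],
    [0,0,0],
    [0,0,0],
    [0,0,0],
    [0,0,0],
    [0,0,0],
    [0,0,0],
    [0,0,0],
    [0,0,0],
    [0,0,0]
  ],
  "rotation": [
    [0,0,0.148],
    [0,0,0.148],
    [0,0,0.148],
    [0,0,0.148],
    [0,0,0.148],
    [0,0,0.148],
    [0,0,0.148],
    [0,0,0.08],
    [0,0,0],
    [0,0,0],
    [0,0,0]
  ]
}}

```text
time: 11.0
tcp_pos: [0.4161, -0.3448, 0.2002]
eef_rot: [[-0.527, 0.85, -0.001], [0.85, 0.527, 0.001], [0.001, -0.0, -1.0]]
wrist_force: [0.2, -0.6, 0.9]
finger_gap: 1.006
```

```bash
python3 w.py w9; python3 - <<'E'
from h import *
f=np.load('w9.npz');X=f['X'];im=f['im']
print('switch',long_edge(X,im,(.416,-.345),.05,.024,.04))
print('red',long_edge(X,im,(.416,-.345),.03,.02,.045,lambda i:(i[...,0]>i[...,1]*1.8)))
E
```

```text
t 11.0 tcp [ 0.4161 -0.3448  0.2002] jawdeg 31.8 gap 1.006 F [ 0.2 -0.6  0.9] j7 [ 0.9   0.3  -0.35  1.87  0.12  0.98  1.05] z [-0.001  0.001 -1.   ]
switch (3549, array([ 417.2, -347.6]), array([60. , 60.1]), 'long axis deg 122.7', 'mean', array([ 416.5, -346.4,   29.9]))
red (892, array([ 417.6, -348.1]), array([23.4, 38.7]), 'long axis deg 122.2', 'mean', array([ 417.1, -347.8,   31.1]))
```

View pics/w9.png

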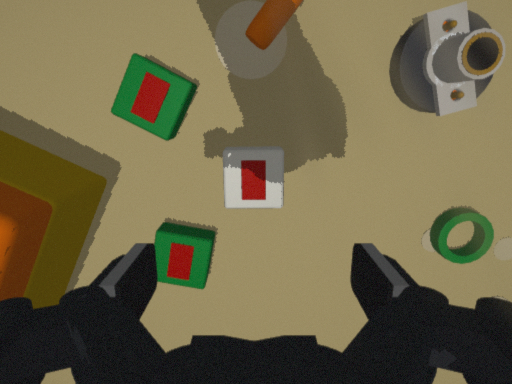

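Switch centred at (253,180) under the tool. The green ones at (153,97) and (185,255) are clear of the fingers. Descending to grasp.

>>> {"op": "arm_command", "data": {
  "jaw": [0,0,0,0,0,0,0,0,1,1,1,1],
  "offset": [
    [0.1,-0.28,-4.5],
    [0,0,-4.5],
    [0,0,-4.5],
    [0,0,-3.5],
    [0,0,-2],
    [0,0,-1.2],
    [0,0,0],
    [0,0,0],
    [0,0,0],
    [0,0,0],
    [0,0,0],
    [0,0,0]
  ],
  "rotation": [
    [0,0,0.01],
    [0,0,0],
    [0,0,0],
    [0,0,0],
    [0,0,0],
    [0,0,0],
    [0,0,0],
    [0,0,0],
    [0,0,0],
    [0,0,0],
    [0,0,0],
    [0,0,0]
  ],
  "grip_force": 40
}}

```text
time: 12.25
tcp_pos: [0.4181, -0.3481, 0.0003]
eef_rot: [[-0.537, 0.844, 0.002], [0.844, 0.537, -0.002], [-0.002, 0.001, -1.0]]
wrist_force: [-1.0, -0.1, 6.6]
finger_gap: 0.691
```

>>> {"op": "arm_command", "data": {
  "jaw": [1,1,1,1,1,1],
  "offset": [
    [0,0,1],
    [0,0,4],
    [0,0,4.5],
    [0,0,4.5],
    [0,0,4],
    [0,0,0]
  ],
  "rotation": [
    [0,0,0],
    [0,0,0],
    [0,0,0],
    [0,0,0],
    [0,0,0],
    [0,0,0]
  ]
}}

```text
time: 12.85
tcp_pos: [0.4204, -0.3494, 0.1855]
eef_rot: [[-0.537, 0.844, 0.01], [0.844, 0.537, -0.008], [-0.012, 0.004, -1.0]]
wrist_force: [0.9, 0.2, -0.9]
finger_gap: 0.696
```

```bash
python3 w.py w10
```

```text
t 12.85 tcp [ 0.4204 -0.3494  0.1855] jawdeg 32.5 gap 0.696 F [ 0.9  0.2 -0.9] j7 [ 0.9   0.33 -0.36  1.88  0.14  0.94  1.05] z [ 0.01  -0.008 -1.   ]
```

View pics/w10.png

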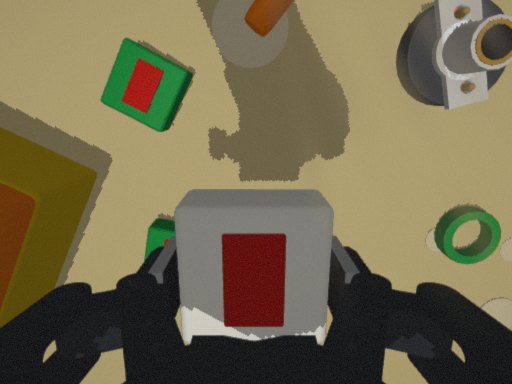

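>>> {"op": "arm_command", "data": {
  "jaw": [1,1,1,1,1,1,1,1,1,1,1,1],
  "offset": [
    [1,4.5,0],
    [1,4.5,0],
    [1,4.5,0],
    [1,4.5,0],
    [1,4.5,0],
    [1,4.5,0],
    [1,4.5,0],
    [1,4.5,0],
    [1,4.5,0],
    [1,4.5,0],
    [1,4.5,0],
    [1,4.5,0]
  ],
  "rotation": [
    [0,0,-0.065],
    [0,0,-0.065],
    [0,0,-0.065],
    [0,0,-0.065],
    [0,0,-0.065],
    [0,0,-0.065],
    [0,0,-0.065],
    [0,0,-0.065],
    [0,0,-0.065],
    [0,0,-0.065],
    [0,0,-0.065],
    [0,0,-0.065]
  ]
}}

```text
time: 14.1
tcp_pos: [0.5363, 0.1938, 0.1773]
eef_rot: [[0.214, 0.977, -0.003], [0.977, -0.214, -0.001], [-0.002, -0.003, -1.0]]
wrist_force: [0.6, 0.2, -1.1]
finger_gap: 0.698
```

>>> {"op": "arm_command", "data": {
  "jaw": [1,1,1,1,1],
  "offset": [
    [0.8,4,0],
    [0,0,0],
    [0,0,0],
    [0,0,0],
    [0,0,0]
  ],
  "rotation": [
    [0,0,0],
    [0,0,0],
    [0,0,0],
    [0,0,0],
    [0,0,0]
  ]
}}

```text
time: 14.6
tcp_pos: [0.5452, 0.2304, 0.1783]
eef_rot: [[0.214, 0.977, -0.001], [0.977, -0.214, -0.002], [-0.002, -0.001, -1.0]]
wrist_force: [-0.7, 0.1, -0.9]
finger_gap: 0.694
```

```bash
python3 w.py w11; python3 - <<'E'
from h import *
d=np.load('w11.npz')
im,dd=optics.read_camera('top'); save('top11',im); P=pose('top'); X=cloud(dd,P)
print('fuse',long_edge(X,im,(.525,.13),.075,.035,.055))
print('blank',long_edge(X,im,(.36,.22),.07,.008,.025))
E
```

```text
t 14.6 tcp [0.5452 0.2304 0.1783] jawdeg -12.4 gap 0.694 F [-0.7  0.1 -0.9] j7 [-0.13  0.42 -0.45  1.77  0.22  0.99 -0.88] z [-0.001 -0.002 -1.   ]
fuse (786, array([525.1, 129.7]), array([81.2, 90.1]), 'long axis deg 77.5', 'mean', array([524.3, 129.3,  42.4]))
blank (0, array([0., 0.]), array([0., 0.]), 'long axis deg 0.0', 'mean', array([nan, nan, nan]))h.py:29: RuntimeWarning: Mean of empty slice.
  return len(p),np.round(rc[0],1),np.round(sorted(rc[1]),1),'long axis deg %.1f'%(np.degrees(np.arctan2(e[1],e[0]))%180),'mean',np.round(p.mean(0)*1000,1)
  ret = um.true_divide(
```

View pics/w11.png

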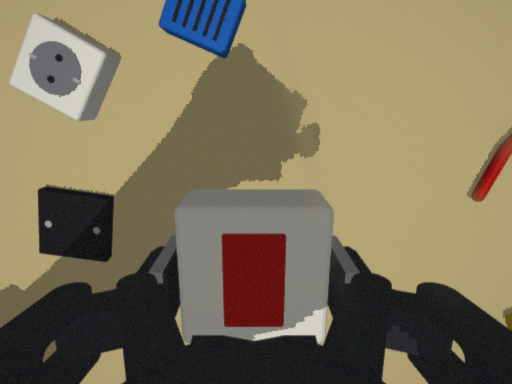

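View pics/top11.png

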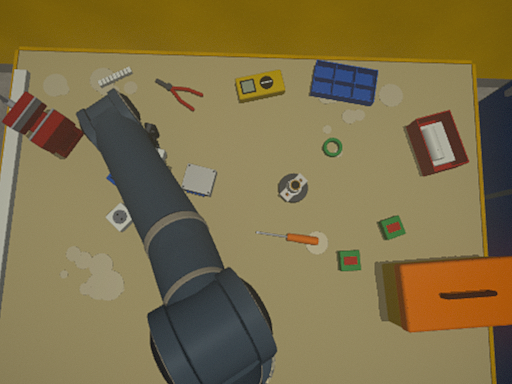

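>>> {"op": "arm_command", "data": {
  "jaw": [1,1,1,1,1,1,1,1,1],
  "offset": [
    [0.3,0,-4.5],
    [0,0,-4.5],
    [0,0,-4],
    [0,0,-2.5],
    [0,0,-1.2],
    [0,0,-0.5],
    [0,0,-0.3],
    [0,0,0],
    [0,0,0]
  ],
  "rotation": [
    [0,0,0],
    [0,0,0],
    [0,0,0],
    [0,0,0],
    [0,0,0],
    [0,0,0],
    [0,0,0],
    [0,0,0],
    [0,0,0]
  ]
}}

```text
time: 15.6
tcp_pos: [0.5492, 0.233, 0.0052]
eef_rot: [[0.212, 0.977, 0.002], [0.977, -0.212, 0.001], [0.001, 0.002, -1.0]]
wrist_force: [0.1, -0.7, -1.1]
finger_gap: 0.695
```

>>> {"op": "arm_command", "data": {
  "jaw": [1,1,1,1],
  "offset": [
    [-0.1,-0.2,-0.2],
    [0,0,-0.2],
    [0,0,-0.1],
    [0,0,0]
  ],
  "rotation": [
    [0,0,0],
    [0,0,0],
    [0,0,0],
    [0,0,0]
  ]
}}

```text
time: 16.0
tcp_pos: [0.5476, 0.2304, 0.0003]
eef_rot: [[0.212, 0.977, 0.001], [0.977, -0.212, -0.001], [-0.001, 0.001, -1.0]]
wrist_force: [-2.1, -1.9, 10.1]
finger_gap: 0.7
```

>>> {"op": "arm_command", "data": {
  "jaw": [0,0,0,0,0,0,0,0,0,0,0,0],
  "offset": [
    [0,0,0.1],
    [0,0,0],
    [0,0,0],
    [0,0,2],
    [0,0,4.5],
    [0,0,4.5],
    [0,0,4.5],
    [-3,2.6,2],
    [-3,2.6,2],
    [-3,2.6,0],
    [-3,2.6,0],
    [-2.2,2.4,0]
  ],
  "rotation": [
    [0,0,0],
    [0,0,0],
    [0,0,0],
    [0,0,0],
    [0,0,0],
    [0,0,0.14],
    [0,0,0.14],
    [0,0,0.14],
    [0,0,0.14],
    [0,0,0.14],
    [0,0,0.14],
    [0,0,0.14]
  ]
}}

```text
time: 17.2
tcp_pos: [0.4031, 0.3597, 0.1951]
eef_rot: [[-0.699, 0.715, 0.0], [0.715, 0.699, 0.0], [-0.0, 0.0, -1.0]]
wrist_force: [-0.2, 0.5, -0.3]
finger_gap: 1.003
```

>>> {"op": "arm_command", "data": {
  "jaw": [0,0,0,0],
  "offset": [
    [0,0,0],
    [0,0,0],
    [0,0,0],
    [0,0,0]
  ],
  "rotation": [
    [0,0,0.085],
    [0,0,0],
    [0,0,0],
    [0,0,0]
  ]
}}

```text
time: 17.6
tcp_pos: [0.4061, 0.3577, 0.1946]
eef_rot: [[-0.75, 0.661, -0.0], [0.661, 0.75, -0.0], [-0.0, -0.0, -1.0]]
wrist_force: [-0.6, -0.3, -0.8]
finger_gap: 0.996
```

```bash
python3 w.py w12; python3 - <<'E'
from h import *
f=np.load('w12.npz');X=f['X'];im=f['im']
print('socket',long_edge(X,im,(.405,.358),.055,.026,.045))
m=(np.hypot(X[...,0]-.548,X[...,1]-.231)<.06)&(X[...,2]>.024)
print('switch',m.sum())
E
```

```text
t 17.6 tcp [0.4061 0.3577 0.1946] jawdeg 48.6 gap 0.996 F [-0.6 -0.3 -0.8] j7 [-0.19  0.39 -0.78  1.86  0.32  1.02 -0.25] z [-0. -0. -1.]
socket (4362, array([405., 360.]), array([63.9, 64.1]), 'long axis deg 48.3', 'mean', array([403.9, 360.9,  33.8]))
switch 1014
```

View pics/w12.png

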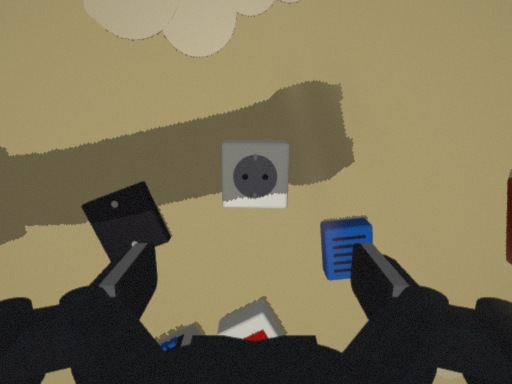

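The socket is centred at (255,174) and aligned. The blank at (127,218) and buzzer at (346,248) are clear of the fingers. Grasping.

>>> {"op": "arm_command", "data": {
  "jaw": [0,0,0,0,0,0,0,0,1,1,1,1],
  "offset": [
    [-0.1,0.2,-4.5],
    [0,0,-4.5],
    [0,0,-4.5],
    [0,0,-3],
    [0,0,-1.7],
    [0,0,-1],
    [0,0,0],
    [0,0,0],
    [0,0,0],
    [0,0,0],
    [0,0,0],
    [0,0,0]
  ],
  "rotation": [
    [0,0,0],
    [0,0,0],
    [0,0,0],
    [0,0,0],
    [0,0,0],
    [0,0,0],
    [0,0,0],
    [0,0,0],
    [0,0,0],
    [0,0,0],
    [0,0,0],
    [0,0,0]
  ],
  "grip_force": 40
}}

```text
time: 18.85
tcp_pos: [0.4051, 0.3613, 0.0042]
eef_rot: [[-0.752, 0.659, 0.002], [0.659, 0.752, 0.001], [-0.001, 0.002, -1.0]]
wrist_force: [0.2, 0.8, 6.1]
finger_gap: 0.744
```

>>> {"op": "arm_command", "data": {
  "jaw": [1,1,1,1,1,1,1],
  "offset": [
    [0,0,1],
    [0,0,4],
    [0,0,4.5],
    [0,0,4.5],
    [0,0,3],
    [0,0,0],
    [0,0,0]
  ],
  "rotation": [
    [0,0,0],
    [0,0,0],
    [0,0,0],
    [0,0,0],
    [0,0,0],
    [0,0,0],
    [0,0,0]
  ]
}}

```text
time: 19.55
tcp_pos: [0.4043, 0.3602, 0.1733]
eef_rot: [[-0.752, 0.659, 0.001], [0.659, 0.752, -0.0], [-0.001, 0.001, -1.0]]
wrist_force: [0.1, -0.7, -2.5]
finger_gap: 0.743
```

>>> {"op": "arm_command", "data": {
  "jaw": [1,1,1,1,1,1,1,1,1,1],
  "offset": [
    [3.33,-2.14,0],
    [3.33,-2.14,0],
    [3.33,-2.14,0],
    [3.33,-2.14,0],
    [3.33,-2.14,0],
    [3.33,-2.14,0],
    [3.33,-2.14,0],
    [0,0,0],
    [0,0,0],
    [0,0,0]
  ],
  "rotation": [
    [0,0,0.0716],
    [0,0,0.0716],
    [0,0,0.0716],
    [0,0,0.0716],
    [0,0,0.0716],
    [0,0,0.0716],
    [0,0,0.0716],
    [0,0,0],
    [0,0,0],
    [0,0,0]
  ]
}}

```text
time: 20.55
tcp_pos: [0.6356, 0.2117, 0.1714]
eef_rot: [[-0.977, 0.214, -0.003], [0.214, 0.977, -0.0], [0.003, -0.001, -1.0]]
wrist_force: [0.5, -0.5, -1.0]
finger_gap: 0.744
```

```bash
python3 w.py w13; python3 - <<'E'
from h import *
f=np.load('w13.npz');X=f['X'];im=f['im']
print('switch',long_edge(X,im,(.548,.231),.045,.024,.04))
E
```

```text
t 20.55 tcp [0.6356 0.2117 0.1714] jawdeg 77.6 gap 0.744 F [ 0.5 -0.5 -1. ] j7 [ 0.13  0.64 -0.79  1.57  0.49  1.14  0.59] z [-0.003 -0.    -1.   ]
switch (5412, array([547.4, 230.6]), array([59.1, 60.2]), 'long axis deg 77.7', 'mean', array([546.9, 230.8,  30. ]))
```

View pics/w13.png

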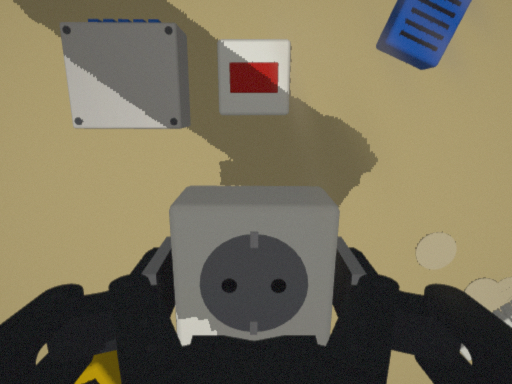

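```bash
python3 - <<'E'
from h import *
f=np.load('w13.npz');X=f['X'];im=f['im']
print(long_edge(X,im,(.526,.128),.07,.038,.05))
E
```

```text
(12067, array([525.8, 128.5]), array([80.2, 90.9]), 'long axis deg 77.7', 'mean', array([524.7, 129.7,  41.6]))
```

>>> {"op": "arm_command", "data": {
  "jaw": [1,1,1,1,1,1,1,1,1],
  "offset": [
    [0.1,-0.1,-4.5],
    [0,0,-4.5],
    [0,0,-3.5],
    [0,0,-2],
    [0,0,-1.2],
    [0,0,-0.4],
    [0,0,0],
    [0,0,0],
    [0,0,0]
  ],
  "rotation": [
    [0,0,0],
    [0,0,0],
    [0,0,0],
    [0,0,0],
    [0,0,0],
    [0,0,0],
    [0,0,0],
    [0,0,0],
    [0,0,0]
  ]
}}

```text
time: 21.5
tcp_pos: [0.6394, 0.2103, 0.0135]
eef_rot: [[-0.976, 0.216, 0.003], [0.216, 0.976, 0.001], [-0.002, 0.002, -1.0]]
wrist_force: [0.6, 0.1, -1.6]
finger_gap: 0.743
```

>>> {"op": "arm_command", "data": {
  "jaw": [1,1,1,1,1,1],
  "offset": [
    [-0.15,0,-0.5],
    [0,0,-0.3],
    [0,0,-0.15],
    [0,0,-0.1],
    [0,0,0],
    [0,0,0]
  ],
  "rotation": [
    [0,0,0],
    [0,0,0],
    [0,0,0],
    [0,0,0],
    [0,0,0],
    [0,0,0]
  ]
}}

```text
time: 22.1
tcp_pos: [0.6368, 0.2097, 0.0042]
eef_rot: [[-0.976, 0.216, 0.0], [0.216, 0.976, -0.002], [-0.001, -0.001, -1.0]]
wrist_force: [-6.2, -4.5, 16.5]
finger_gap: 0.736
```

>>> {"op": "arm_command", "data": {
  "jaw": [0,0,0,0,0,0,0,0,0,0,0,0],
  "offset": [
    [0,0,0.1],
    [0,0,0],
    [0,0,0],
    [0,0,2],
    [0,0,4.5],
    [0,0,4.5],
    [0,0,4.5],
    [-2.6,4.2,1],
    [-2.6,4.2,1],
    [-2.6,4.2,0],
    [-2.4,4.2,0],
    [0,0,0]
  ],
  "rotation": [
    [0,0,0],
    [0,0,0],
    [0,0,0],
    [0,0,0],
    [0,0,0],
    [0,0,0],
    [0,0,0],
    [0,0,-0.1],
    [0,0,-0.1],
    [0,0,-0.1],
    [0,0,-0.105],
    [0,0,0]
  ]
}}

```text
time: 23.3
tcp_pos: [0.5281, 0.3866, 0.1801]
eef_rot: [[-0.82, 0.572, -0.001], [0.572, 0.82, 0.007], [0.005, 0.005, -1.0]]
wrist_force: [-1.4, -0.4, -0.0]
finger_gap: 0.999
```

>>> {"op": "arm_command", "data": {
  "jaw": [0,0,0],
  "offset": [
    [0,0,0],
    [0,0,0],
    [0,0,0]
  ],
  "rotation": [
    [0,0,0],
    [0,0,0],
    [0,0,0]
  ]
}}

```text
time: 23.6
tcp_pos: [0.5368, 0.3753, 0.1772]
eef_rot: [[-0.811, 0.586, 0.0], [0.586, 0.811, -0.001], [-0.001, -0.0, -1.0]]
wrist_force: [1.0, 0.7, -1.2]
finger_gap: 0.996
```

```bash
python3 w.py w14; python3 - <<'E'
from h import *
f=np.load('w14.npz');X=f['X'];im=f['im']
print('buzzer',long_edge(X,im,(.534,.377),.05,.02,.04))
E
```

```text
t 23.6 tcp [0.5368 0.3753 0.1772] jawdeg 54.2 gap 0.996 F [ 1.   0.7 -1.2] j7 [-0.19  0.59 -0.72  1.61  0.42  1.1  -0.07] z [ 0.    -0.001 -1.   ]
buzzer (3378, array([533. , 378.7]), array([49.8, 59.5]), 'long axis deg 145.4', 'mean', array([532.2, 379.6,  25.6]))
```

View pics/w14.png

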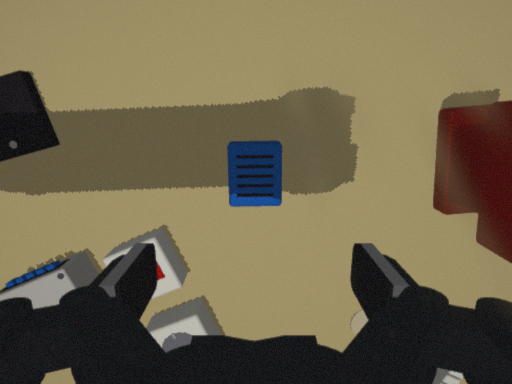

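>>> {"op": "arm_command", "data": {
  "jaw": [0,0,0,0,0,0,0,1,1,1,1,1],
  "offset": [
    [-0.38,0.34,-4.5],
    [0,0,-4.5],
    [0,0,-4],
    [0,0,-2.5],
    [0,0,-1.3],
    [0,0,-0.8],
    [0,0,0],
    [0,0,0],
    [0,0,0],
    [0,0,0],
    [0,0,0],
    [0,0,0]
  ],
  "rotation": [
    [0,0,0.015],
    [0,0,0],
    [0,0,0],
    [0,0,0],
    [0,0,0],
    [0,0,0],
    [0,0,0],
    [0,0,0],
    [0,0,0],
    [0,0,0],
    [0,0,0],
    [0,0,0]
  ],
  "grip_force": 40
}}

```text
time: 24.85
tcp_pos: [0.5323, 0.3813, 0.0028]
eef_rot: [[-0.821, 0.571, 0.002], [0.571, 0.821, 0.001], [-0.001, 0.002, -1.0]]
wrist_force: [0.0, -0.5, 6.4]
finger_gap: 0.574
```

>>> {"op": "arm_command", "data": {
  "jaw": [1,1,1,1,1,1,1],
  "offset": [
    [0,0,1],
    [0,0,4],
    [0,0,4.5],
    [0,0,4.5],
    [0,0,3],
    [0,0,0],
    [0,0,0]
  ],
  "rotation": [
    [0,0,0],
    [0,0,0],
    [0,0,0],
    [0,0,0],
    [0,0,0],
    [0,0,0],
    [0,0,0]
  ]
}}

```text
time: 25.55
tcp_pos: [0.5315, 0.3804, 0.1719]
eef_rot: [[-0.821, 0.571, 0.001], [0.571, 0.821, 0.0], [-0.001, 0.001, -1.0]]
wrist_force: [-0.1, 0.5, -1.0]
finger_gap: 0.575
```

>>> {"op": "arm_command", "data": {
  "jaw": [1,1,1,1,1,1,1,1,1],
  "offset": [
    [-0.13,-4.18,0],
    [-0.13,-4.18,0],
    [-0.13,-4.18,0],
    [-0.13,-4.18,0],
    [-0.13,-4.18,0],
    [-0.13,-4.2,0],
    [0,0,0],
    [0,0,0],
    [0,0,0]
  ],
  "rotation": [
    [0,0,0.065],
    [0,0,0.065],
    [0,0,0.065],
    [0,0,0.065],
    [0,0,0.065],
    [0,0,0.065],
    [0,0,0],
    [0,0,0],
    [0,0,0]
  ]
}}

```text
time: 26.45
tcp_pos: [0.523, 0.1305, 0.1705]
eef_rot: [[-0.977, 0.215, -0.002], [0.215, 0.977, 0.001], [0.002, 0.0, -1.0]]
wrist_force: [-1.0, 0.4, -0.2]
finger_gap: 0.576
```

>>> {"op": "arm_command", "data": {
  "jaw": [1,1,1,1,1,1],
  "offset": [
    [0,0,-4],
    [0,0,-4],
    [0,0,-2.5],
    [0,0,-0.9],
    [0,0,0],
    [0,0,0]
  ],
  "rotation": [
    [0,0,0],
    [0,0,0],
    [0,0,0],
    [0,0,0],
    [0,0,0],
    [0,0,0]
  ]
}}

```text
time: 27.05
tcp_pos: [0.5244, 0.131, 0.0582]
eef_rot: [[-0.977, 0.214, 0.002], [0.214, 0.977, 0.001], [-0.001, 0.001, -1.0]]
wrist_force: [-0.3, 0.5, -0.5]
finger_gap: 0.576
```

>>> {"op": "arm_command", "data": {
  "jaw": [1,1,1,1,1,1],
  "offset": [
    [-0.1,-0.2,-0.6],
    [0,0,-0.5],
    [0,0,-0.2],
    [0,0,-0.1],
    [0,0,0],
    [0,0,0]
  ],
  "rotation": [
    [0,0,0],
    [0,0,0],
    [0,0,0],
    [0,0,0],
    [0,0,0],
    [0,0,0]
  ]
}}

```text
time: 27.65
tcp_pos: [0.5228, 0.1271, 0.0447]
eef_rot: [[-0.976, 0.216, 0.001], [0.216, 0.976, -0.002], [-0.001, -0.002, -1.0]]
wrist_force: [-3.8, -2.8, 11.7]
finger_gap: 0.577
```

Contact at z 44.7 mm as expected. I'll release, rise, and back away to look.

>>> {"op": "arm_command", "data": {
  "jaw": [0,0,0,0,0,0,0,0,0,0,0,0],
  "offset": [
    [0,0,0.1],
    [0,0,0],
    [0,0,0],
    [0,0,2],
    [0,0,4.5],
    [0,0,4.5],
    [1,1,4],
    [2,1,2],
    [2,1,0],
    [0,0,0],
    [0,0,0],
    [0,0,0]
  ],
  "rotation": [
    [0,0,0],
    [0,0,0],
    [0,0,0],
    [0,0,0],
    [0,0,0],
    [0,0,0],
    [0,0,0],
    [0,0,0],
    [0,0,0],
    [0,0,0],
    [0,0,0],
    [0,0,0]
  ]
}}

```text
time: 28.85
tcp_pos: [0.5716, 0.1571, 0.2133]
eef_rot: [[-0.976, 0.216, -0.002], [0.216, 0.976, -0.001], [0.002, -0.001, -1.0]]
wrist_force: [-0.7, -0.9, -0.2]
finger_gap: 1.004
```

```bash
python3 w.py w15; python3 - <<'E'
from h import *
f=np.load('w15.npz');X=f['X'];im=f['im']
print('buzzer',long_edge(X,im,(.525,.129),.05,.06,.08))
print('fuse',long_edge(X,im,(.525,.129),.07,.038,.046))
print('switch',long_edge(X,im,(.548,.231),.05,.024,.036))
print('socket',long_edge(X,im,(.637,.210),.055,.027,.04))
E
```

```text
t 28.85 tcp [0.5716 0.1571 0.2133] jawdeg 77.6 gap 1.004 F [-0.7 -0.9 -0.2] j7 [ 0.29  0.49 -0.86  1.72  0.4   1.12  0.66] z [-0.002 -0.001 -1.   ]
buzzer (3868, array([525.3, 126.5]), array([50.1, 60.1]), 'long axis deg 167.7', 'mean', array([524.1, 127.3,  67.6]))
fuse (3913, array([525.8, 128.4]), array([79. , 89.7]), 'long axis deg 77.7', 'mean', array([523.5, 134.5,  41.6]))
switch (3657, array([547.1, 230.7]), array([59. , 60.3]), 'long axis deg 77.5', 'mean', array([546.1, 230.2,  29.9]))
socket (3490, array([637. , 209.7]), array([63.8, 64.2]), 'long axis deg 77.4', 'mean', array([635.2, 209.3,  33.7]))
```

View pics/w15.png

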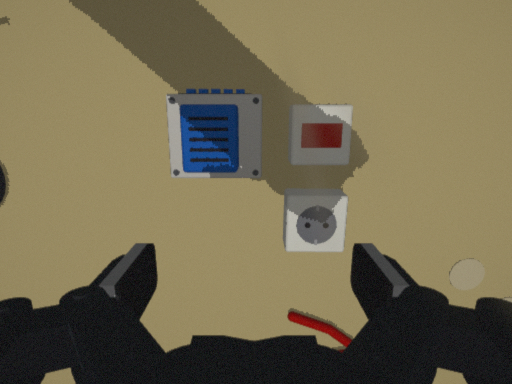

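```bash
python3 - <<'E'
from h import *
a=np.load('top0.npz'); X0=cloud(a['d'],(a['K'],a['R'],a['t']))
im,d=optics.read_camera('top'); save('topF',im); X=cloud(d,pose('top'))
im2,d2=optics.read_camera('scene'); save('sceneF',im2)
for n,c,r,lo,hi in [('blank',(.355,.236),.055,.009,.02),('tape',(.66,-.27),.05,.012,.025),('scrd',(.36,-.15),.12,.008,.04),('boss',(.511,-.161),.03,.06,.08),('flange',(.511,-.161),.05,.028,.036)]:
    for Y,i in((X0,a['im']),(X,im)):
        try: print(n,long_edge(Y,i,c,r,lo,hi))
        except Exception as e: print(n,'none')
E
```

```text
blank (523, array([361. , 234.8]), array([ 69.9, 100.2]), 'long axis deg 68.8', 'mean', array([355.1, 221.3,  14.6]))
blank (524, array([355.7, 221.1]), array([70. , 71.1]), 'long axis deg 68.9', 'mean', array([355. , 220.8,  14.5]))
tape (170, array([ 645. , -281.9]), array([56.4, 58.4]), 'long axis deg 20.8', 'mean', array([ 644.5, -282.7,   18.9]))
tape (170, array([ 645.3, -282.4]), array([57.4, 58.6]), 'long axis deg 176.4', 'mean', array([ 645.2, -282.7,   18.7]))
scrd (393, array([ 414.2, -153.9]), array([131.4, 187.3]), 'long axis deg 79.6', 'mean', array([ 377.7, -169.1,   22.2]))
scrd (260, array([ 406.5, -179.2]), array([ 63.1, 169. ]), 'long axis deg 25.1', 'mean', array([ 385.3, -190. ,   24.3]))
boss (0, array([0., 0.]), array([0., 0.]), 'long axis deg 0.0', 'mean', array([nan, nan, nan]))
boss (133, array([ 510.1, -158.7]), array([35.3, 38.1]), 'long axis deg 2.4', 'mean', array([ 509.4, -158.7,   70.7]))
flange (69, array([ 508. , -152.7]), array([71. , 83.5]), 'long axis deg 33.3', 'mean', array([ 504. , -154.2,   29.3]))
flange (210, array([ 505.5, -163. ]), array([73.9, 92. ]), 'long axis deg 127.5', 'mean', array([ 507.4, -158.3,   31.9]))h.py:29: RuntimeWarning: Mean of empty slice.
  return len(p),np.round(rc[0],1),np.round(sorted(rc[1]),1),'long axis deg %.1f'%(np.degrees(np.arctan2(e[1],e[0]))%180),'mean',np.round(p.mean(0)*1000,1)
  ret = um.true_divide(
```

View pics/sceneF.png

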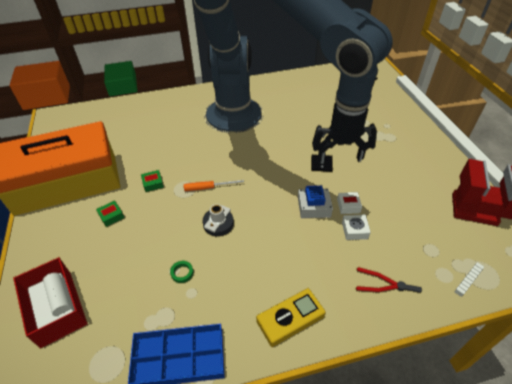

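The scene view shows everything in place. The screwdriver is at the same pixels (200,185) as at the start, and the blank and tape are unmoved. Handing in.

```bash
python3 -c "
from rig import order; print(order.job_done())"
```

```text
the job is handed in; nothing more can be done
None
```

The circuit is set out and handed in at about 29 s of the 144 s. Nothing is gripped and the gripper is clear above the bench. `job_done` reports no verdict, so this rests on my own last measurements:

| Item | Measured at the end | Target |
|---|---|---|
| Lampholder | Flange top at 31.7 mm, about 0.5 mm off centre, axis within about 1°, a stud showing in both holes | Fully down on the round box |
| Buzzer | About 2 mm off the fuse box centre, square within 0.5° | Within 12 mm |
| Switch | About 1 mm off level with the middle of the fuse box, 104.5 mm to its left (29.5 mm gap) | 30 mm gap, within 14 mm |
| Socket | 92.3 mm from the switch (30 mm gap), in line within about 1 mm, square | 30 mm gap, within 14 mm |

- **Look-alikes and bystanders:** The blank and tape measured less than 1 mm from where they started, and I did not touch either green look-alike.
- **Screwdriver:** The depth check was no use, because its search area also took in the round box. I judged it unmoved because it shows at the same pixels in the scene picture.
- **Camera disagreement:** The top and wrist cameras differed by about 2 mm throughout, so I placed everything by the wrist camera. The top camera's final fit of the flange was poor, and I relied on the wrist view there too.

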